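# Check-weigh a sauce jar on the two-pan balance

### The job

Stand the lidded sauce jar upright on the square tray of the balance, then bring the steel weights from the sloping wooden rack to stand upright, side by side, on the round plate until the beam rests as level as the weights can make it. Every weight that is not needed stays in the rack (or goes back into a pocket of it). Leave the squeeze bottle, the steel bowl and the carton where they are.

Things in the scene. Friction and masses are not known exactly. Their poses are not given: they have to be found in the camera images.
- jar_mid (a point): Glass jar of red-brown sauce with a white lid: round, 64 mm in diameter from top to bottom, 74 mm tall with its lid, standing upright on the counter. The point is its centre, 37 mm above its underside; z is up its axis. Its mass is unknown, between 240 and 360 g.
- w200_mid (a point): The 200 g weight, plain steel, the tallest and thickest of the three: a foot 38 mm in diameter and 8 mm high, above it a body 34 mm in diameter; 50 mm tall in all. The point is its centre, 25 mm above its underside, z along its axis to its top. It stands in one of the three rack pockets, leaning 30 degrees with the rack; which pocket varies.
- w100_mid (a point): The 100 g weight, plain steel, middle size: a foot 38 mm in diameter and 8 mm high, above it a body 26 mm in diameter; 42 mm tall in all. The point is its centre, 21 mm above its underside, z along its axis to its top. Stands leaning in a rack pocket.
- w50_mid (a point): The 50 g weight, plain steel, the smallest: a foot 38 mm in diameter and 8 mm high, above it a body 18 mm in diameter; 36 mm tall in all. The point is its centre, 18 mm above its underside, z along its axis to its top. Stands leaning in a rack pocket.
- rack: Fixed wooden rack: slab 64 x 210 x 24 mm, top sloping 30 degrees, low edge to its -x, with three equal pockets (40 mm wide, 10 mm deep, square to the slope) in a row along y, 75 mm apart. Origin on the counter under its middle. Here a weight's underside lies at x -7, y -75, 0 or 75, z 32 mm; its axis leans 30 degrees towards -x. The slope's face is 10 mm above the underside along the axis.
- tray_top (a point): Centre of the upper face of the balance's square tray (136 mm square, rim 5 mm high), the goods pan, on the +y end of the beam. x and y lie along its edges, y along the beam; it stays horizontal as it rises and sinks. About 104 mm above the counter when level, 27 mm lower or higher at the stops.
- plate_top (a point): Centre of the upper face of the balance's flat round plate (140 mm diameter, 4 mm thick, no rim), the weights' pan, on the -y end of the beam. y lies along the beam; it stays horizontal as it rises and sinks. About 104 mm above the counter when level.
- beam (a joint): Tilt of the beam in rad: 0 level, positive when the tray (jar's side) hangs low, stops at -0.18 and 0.18. Arms 150 mm each; it swings softly and settles in about 1 s. Each 50 g of difference tilts it 0.049 rad (15 mm between the pans' heights) until the stops, wherever on the pans the loads stand. A needle on the beam points up at a black mark on a white card when level.
- bottle: White plastic squeeze bottle, 56 mm diameter, 170 mm tall; origin at its underside. Bystander, left of the balance.
- bowl: Steel bowl, 120 mm across, 50 mm high; origin at its underside. Bystander, right of the balance.
- carton: Small cardboard carton 60 x 110 x 60 mm; origin at its underside. Bystander, behind the balance.
Not all that is in view belongs to the job. Of the things that look like the part that bears jar_mid, take the one that is farthest to the robot's right at the start.

How it is judged:
By the outcome, as a careful person would: the job done as asked, in the order asked, and still so for the second after the job is handed in, with the robot touching nothing.
It also fails if it takes over 72 s, if anything falls off the work surface, if the arm or the gripper's body presses on something with over 40 N, if the wrist force passes 120 N, or if a joint passes its speed limit or range.

### The arm

A 6-joint arm with a two-finger parallel gripper is mounted at the origin on the work surface. World frame = base frame: x ahead of the robot, y to its left, z up, the work surface at z = 0. Lengths are in m, angles in rad, forces in N, time in s.
With the tool pointing down it reaches from about 0.3 to 0.775 m from the base axis. Payload 14.6 kg.
Tool frame: the origin (TCP) lies on the centre line of the jaws, within the pads' length; the fingertips stand ctrl.tcp_to_tips ahead of it and the grasp point (between the pads) lies 2 mm behind it (ctrl.tcp_to_tips is the distance from the TCP to the fingertips, in m); z points along the fingers, y is the line along which they close (so a half turn about z gives the same grasp; the last joint's range is limited). The gripper opens to 94 mm and grips with 3 to 60 N. Pads are 16 mm wide; open, the fingers measure 119 mm over their backs; the gripper's body (75 mm by 177 mm) begins 78 mm behind the grasp point.
Start: joints at [1.195, 0.3, 1.521, -0, 1.321, -0.067], TCP at [0.167, 0.524, 0.222] pointing down, gripper open.
Joint ranges: [-3.03, 3.03], [-0.79, 2.21], [0.23, 2.52], [-1.04, 4.18], [0, 3.07], [-2.55, 2.55]. Speed limits (rad/s): [2.22, 2.22, 2.57, 3.14, 3.14, 3.14].

### API

Orientations are given as [roll, pitch, yaw] about the fixed x, y, z axes, in that order (R = Rz(yaw) Ry(pitch) Rx(roll)).
In Python, from station import telemetry, viewer, hand_in, ctrl gives the robot as it stands.
- The arm moves only by the tool step_arm, never from a script. Its argument "plan" is a list of rows, each an object of numbers: "dx", "dy", "dz": the shift along the tool's x, y, z scaled (see below); "rx", "ry", "rz": the turn, a rotation vector about the tool's x, y, z scaled (see below); "claw": the closure, from 0 (fully open) to 1 (shut). In form: [{"dx": .., "dy": .., "dz": .., "rx": .., "ry": .., "rz": .., "claw": ..}, ...]. A call has 1 to 10 rows; each row shifts and turns the commanded pose from where the row before left it, along the tool's axes as they then stand; what a row does not reach is not made up. The controller multiplies each number of a shift by 0.1 m and each number of a turn by 90 degrees. A row lasts 1/10 s, in which the tool goes at most 50 mm and 8.59 degrees, less where a joint would pass 70% of its speed; a pose out of reach is approached as far as the arm can. A call with a number of a shift or a turn outside -1 to 1 is refused whole. A call with a gripper value outside its range is refused whole. The fingers move at their own pace and stop on an object; "grip_force" is the grip in N (left out, the last holds). Time passes only in rows, so rows that do not move let the fingers close. It gives the time, the measured TCP pose, the force, the opening and the grip force at its end, in the units of the state.
- telemetry.get_obs(): the state, without advancing time (a new reading comes with each control period).
- viewer.camera(name): name is "side" or "top" or "wrist"; returns a dict with "img" (400x640x3 uint8, red, green, blue), "z_map" (400x640 float32, m along the optical axis (not along the pixel's ray), 0 where there is no reading), "fx", "fy", "cx", "cy" (pixels), "R" (3x3) and "t" (3): a world point X has camera coordinates R X + t; the wrist camera has in their place "tool_from_camera" (4x4, takes a point from camera to tool coordinates, whose origin is the TCP and whose axes are the flange's). Camera axes: x right, y down, z forward; pixel columns grow to the right and rows downward; lengths in m; the calibration is good to about 2 mm. A picture is of the moment at which its call begins: read the wrist's pose just before it.
- hand_in(): hands the job in; it is judged then, once.
Trained networks look in a picture, given as the dict that the camera call returned (one of the last four; its "shot" number tells which), for a name from the list of things; names that differ only in an ending like _2 or _b are one class to them, and where a whole thing is asked for, a point or a joint stands for the part that bears it (a point fixed in the world has none). Each returns a list of dicts, best first, with "score" (0 to 1); they miss things now and then, are a little off and sometimes report something else, mostly with a low value. They report only what shows in the picture. A call takes as long as a camera call. They do not tell look-alikes from the thing itself.
- viewer.recognise(target, picture): "rect" ([left, top, right, bottom] in pixels, round what is visible of it).
The state is a dict: "time_s": time; "qpos": joint angles; "joint_vel": joint speeds; "tau": joint torques, N m; "ee_pos": TCP position; "eef_rot": TCP orientation; "force": force on the tool from outside, world axes, zero at the start; "moment": the same for the moment, N m; "grip_width": finger opening in m; "grip_force": force on a finger pad.
Only numpy, scipy, OpenCV 4.12 (cv2) and the standard library are available. Lean on these libraries where they do the work, as an engineer would, in place of code of your own. Each camera call takes 0.05 s, during which the arm holds its last target. There are 200 camera calls.

## Working session

There is one attempt and no reset: what is moved stays moved. The work goes in short steps, Python scripts to look and compute and a tool call to move; the robot and the scene stay as the last step left them, time stands still between calls to the robot, and variables do not carry over. Pictures are saved under pics/ and viewed, at most 10 in all, crops included, and the job is handed in when it is done.

Besides the shell and the picture viewer there is one more tool, called after "Call:" as name(argument=value, ...) on one line, values as JSON. step_arm: Moves the arm, as the interface text tells. Shifts and turns lie within -1 to 1; 1 stands for 0.1 m of shift or 90 degrees of turn. Its arguments: {"type":"object","properties":{"plan":{"type":"array"},"grip_force":{"type":"number"}},"required":["plan"]}

```bash
ls; mkdir -p pics
python3 - <<'E'
from station import telemetry, viewer, ctrl
import cv2,numpy as np,pickle
o=telemetry.get_obs();print(o['time_s'],o['ee_pos'],o['eef_rot'],o['grip_width'],ctrl.tcp_to_tips)
for n in("top","side"):
    c=viewer.camera(n);pickle.dump(c,open(f"{n}.pkl","wb"))
    cv2.imwrite(f"pics/{n}0.png",c["img"][:,:,::-1])
    for t in("jar_mid","w200_mid","w100_mid","w50_mid","rack","tray_top","plate_top","bottle","bowl","carton"):
        print(n,t,[(np.round(r["rect"]).astype(int).tolist(),round(r["score"],2)) for r in viewer.recognise(t,c)[:4]])
E
```

```text
pics
0.0 [0.16706517 0.52377095 0.22191134] [-3.14051297e+00 -6.14811234e-05  2.83285311e+00] 0.09414996890907758 0.017
top jar_mid [([269, 238, 293, 264], 0.92), ([217, 261, 247, 287], 0.69), ([212, 222, 239, 249], 0.63), ([250, 166, 304, 221], 0.62)]
top w200_mid [([386, 254, 404, 275], 0.47)]
top w100_mid [([412, 248, 427, 266], 0.58)]
top w50_mid [([464, 152, 512, 196], 0.49), ([247, 154, 410, 221], 0.22)]
top rack [([352, 238, 431, 278], 0.56)]
top tray_top [([250, 162, 303, 220], 0.7)]
top plate_top [([360, 156, 412, 205], 0.64), ([165, 148, 200, 174], 0.38), ([268, 238, 294, 267], 0.18)]
top bottle [([165, 149, 199, 175], 0.7), ([249, 167, 302, 222], 0.23)]
top bowl []
top carton [([314, 116, 350, 150], 0.57), ([359, 155, 413, 206], 0.38)]
side jar_mid [([258, 185, 278, 210], 0.97), ([255, 160, 280, 186], 0.91), ([233, 173, 254, 199], 0.85)]
side w200_mid [([276, 242, 292, 265], 0.77)]
side w100_mid []
side w50_mid [([267, 237, 281, 247], 0.53), ([261, 230, 321, 296], 0.49), ([290, 262, 311, 279], 0.24)]
side rack [([261, 230, 322, 297], 0.66), ([289, 263, 308, 277], 0.24)]
side tray_top [([287, 154, 344, 185], 0.55), ([261, 230, 320, 296], 0.49)]
side plate_top [([339, 202, 390, 227], 0.83)]
side bottle [([306, 123, 326, 162], 0.93)]
side bowl [([407, 282, 469, 330], 0.81)]
side carton [([375, 183, 399, 216], 0.74)]
```

View pics/top0.png

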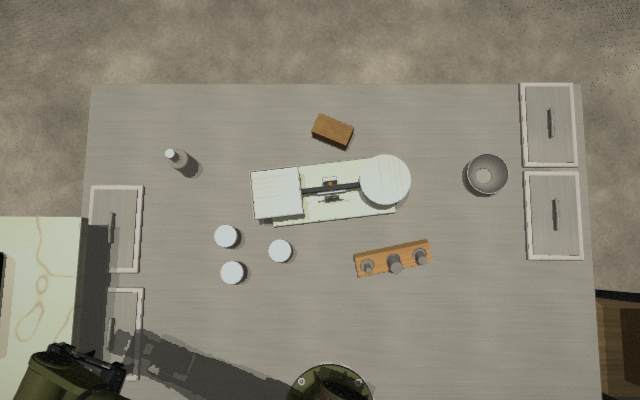

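View pics/side0.png

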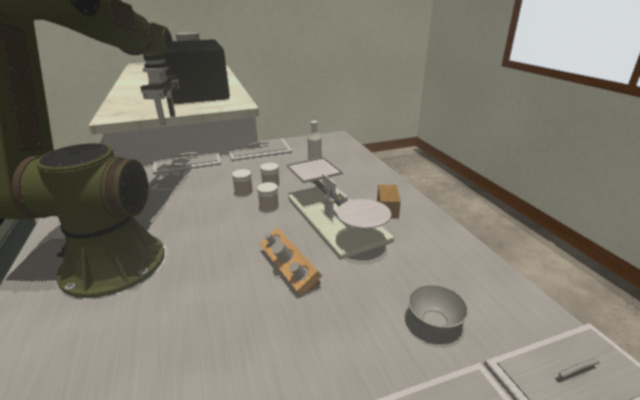

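The top picture shows three identical jars, at (227,236), (232,272) and (280,251). The robot faces up the image, so the one farthest right is (280,251). The balance has its tray at (276,192) and its plate at (385,180). The rack's weights are at (367,266), (395,263) and (420,256), with the thickest in the middle.

```bash
cat > h.py <<'E'
import numpy as np,cv2,pickle
from scipy.spatial.transform import Rotation as Ro
def cloud(c,o=None):
    z=c["z_map"];v,u=np.mgrid[:z.shape[0],:z.shape[1]]
    P=np.dstack([(u-c["cx"])/c["fx"]*z,(v-c["cy"])/c["fy"]*z,z])
    if "R" in c: W=(P-np.array(c["t"]))@np.array(c["R"])
    else:
        T=np.array(c["tool_from_camera"]);W=P@T[:3,:3].T+T[:3,3]
        W=W@Ro.from_euler('xyz',o["eef_rot"]).as_matrix().T+o["ee_pos"]
    W[z==0]=np.nan
    return W
E
python3 - <<'E'
from h import *
c=pickle.load(open("top.pkl","rb"));W=cloud(c);im=c["img"]
def box(l,t,r,b,lo,hi):
    A=W[t:b,l:r].reshape(-1,3);return A[(A[:,2]>lo)&(A[:,2]<hi)]
print("campos",-np.array(c["R"]).T@c["t"],c["fx"])
for n,b in dict(j0=(264,234,298,270),j1=(212,256,250,292),j2=(208,218,242,252)).items():
    A=box(*b,.066,.085);print(n,len(A),A.mean(0).round(4),np.ptp(A,axis=0).round(3))
for n,b in dict(tray=(245,160,308,225),plate=(355,150,415,210)).items():
    A=box(*b,.06,.16);print(n,len(A),np.percentile(A[:,2],[5,25,50,75,95]).round(4))
    m=np.median(A[:,2]);A=A[abs(A[:,2]-m)<.008]
    print(cv2.minAreaRect(A[:,:2].astype(np.float32)*1000),A.mean(0).round(4))
hsv=cv2.cvtColor(im,cv2.COLOR_RGB2HSV)
m=np.zeros(im.shape[:2],bool);m[232:285,345:440]=1
wood=m&(hsv[...,1]>100)&(W[...,2]>.008)
A=W[wood];print("rack",len(A),cv2.minAreaRect(A[:,:2].astype(np.float32)*1000))
q=np.c_[A[:,:2],np.ones(len(A))];s=np.linalg.lstsq(q,A[:,2],rcond=None)[0];
for _ in range(5):
    k=abs(q@s-A[:,2])<.004;s=np.linalg.lstsq(q[k],A[k,2],rcond=None)[0]
print("plane",s,np.degrees(np.arctan(np.hypot(*s[:2]))),np.degrees(np.arctan2(s[1],s[0])),k.sum())
for n,p in dict(L=(367,266),M=(395,263),R=(420,256)).items():
    u,v=p;B=W[v-16:v+16,u-14:u+14].reshape(-1,3);B=B[B[:,2]>B[:,:2]@s[:2]+s[2]+.014]
    print(n,len(B),B.mean(0).round(4),B[:,2].max().round(4),(B[:,2]-B[:,:2]@s[:2]-s[2]).max()*np.cos(np.pi/6))
t=pickle.load(open("side.pkl","rb"))
a=cv2.resize(im[225:290,340:440,::-1],None,fx=5,fy=5,interpolation=cv2.INTER_CUBIC)
b=cv2.resize(t["img"][150:310,220:400,::-1],None,fx=3,fy=3,interpolation=cv2.INTER_CUBIC)
s=np.zeros((600,800,3),np.uint8);
a=cv2.resize(a,(400,260));s[:260,:400]=a;d=cv2.resize(im[215:295,200:300,::-1],(400,320));s[270:590,:400]=d
b=cv2.resize(b,(395,351));s[:351,405:]=b;cv2.imwrite("pics/crop1.png",s)
E
```

```text
campos [ 0.39880714 -0.0200639   1.34805173] 461.51138226471335
j0 417 [0.4387 0.1398 0.0741] [0.063 0.062 0.015]
j1 426 [0.3775 0.2697 0.074 ] [0.06  0.063 0.017]
j2 415 [0.4773 0.2914 0.074 ] [0.061 0.062 0.017]
tray 2513 [0.0994 0.1026 0.1043 0.1063 0.1095]
((596.7894287109375, 149.54498291015625), (137.59059143066406, 136.35934448242188), 7.184560775756836) [0.5964 0.1496 0.1045]
plate 2054 [0.0994 0.1023 0.104  0.1057 0.1081]
((634.3436279296875, -147.41043090820312), (138.0413360595703, 138.36732482910156), 29.65230941772461) [ 0.6341 -0.1481  0.1041]
rack 1242 ((422.3147888183594, -174.50901794433594), (66.0558090209961, 209.79014587402344), 12.46321964263916)
plane [ 0.53587885  0.11781587 -0.16210667] 28.752574635597867 12.39951658238722 859
L 44 [ 0.3905 -0.1044  0.0619] 0.0698 0.031063192449413062
M 165 [ 0.4029 -0.1774  0.0725] 0.0864 0.045071085942514647
R 92 [ 0.421  -0.2505  0.0664] 0.076 0.037080221763902056
```

View pics/crop1.png

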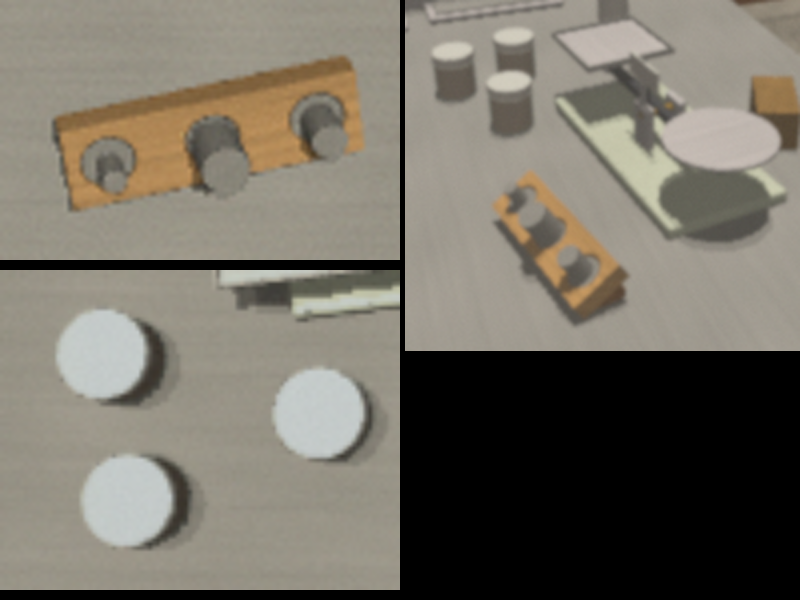

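Candidates for the jar are (227,236), (232,272) and (280,251). The crop confirms they look alike, and (280,251), at world (0.439, 0.140), is the rightmost, so I take that one. In the rack, the pocket at y≈-0.10 holds the 50 g weight, the middle holds the 200 g and y≈-0.25 holds the 100 g.

Call:
step_arm(plan=[{"dx": -0.375, "dy": -0.283, "claw": 0}, {"dx": -0.375, "dy": -0.283, "claw": 0}, {"dx": -0.375, "dy": -0.283, "claw": 0}, {"dx": -0.375, "dy": -0.283, "claw": 0}, {"dx": -0.375, "dy": -0.283, "claw": 0}, {"dx": -0.375, "dy": -0.283, "claw": 0}, {"dx": -0.375, "dy": -0.283, "claw": 0}, {"dx": -0.375, "dy": -0.283, "claw": 0}, {"dx": -0.375, "dy": -0.283, "claw": 0}, {"dx": -0.375, "dy": -0.283, "claw": 0}])

```text
$.plan[0]: bad value
```

Call:
step_arm(plan=[{"rz": 0.088, "dz": 0.1, "claw": 0}, {"rz": 0.088, "dz": 0.1, "claw": 0}, {"rz": 0.088, "dz": 0.1, "claw": 0}, {"rz": 0.088, "dz": 0.1, "claw": 0}, {"rz": 0.088, "dz": 0.1, "claw": 0}, {"rz": 0.088, "dz": 0.1, "claw": 0}, {"rz": 0.088, "dz": 0.1, "claw": 0}, {"rz": 0.088, "dz": 0.1, "claw": 0}, {"rz": 0.088, "dz": 0.1, "claw": 0}, {"claw": 0}])

```text
$.plan[0]: bad value
```

```bash
cat >> h.py <<'E'
def delta(o,pos,rpy=None):
    """shift (tool axes, units of 0.1 m) and turn (units of 90 deg) from the measured pose to the target"""
    R=Ro.from_euler('xyz',o["eef_rot"])
    d=R.inv().apply(np.array(pos)-o["ee_pos"])*10
    r=np.zeros(3) if rpy is None else (R.inv()*Ro.from_euler('xyz',rpy)).as_rotvec()/(np.pi/2)
    return d.round(3),r.round(4)
E
python3 - <<'E'
from h import *
from station import telemetry,viewer
o=telemetry.get_obs();print(o["time_s"],o["ee_pos"],o["eef_rot"],o["qpos"].round(3) if hasattr(o["qpos"],'round') else o["qpos"],o["force"])
W=cloud(pickle.load(open("top.pkl","rb")))
A=W[150:225,304:358].reshape(-1,3);A=A[A[:,2]>.05];print("centre max",A[np.argsort(A[:,2])[-5:]].round(3))
c=viewer.camera("wrist");V=cloud(c,o)
m=(abs(V[...,2]-.074)<.006)&(np.hypot(V[...,0]-.4387,V[...,1]-.1398)<.045)
print("lid",m.sum(),V[m].mean(0),V[m].min(0),V[m].max(0))
print(delta(o,[.4387,.1398,.05],[np.pi,0,1.6]))
E
```

```text
1.1 [0.16713527 0.52398499 0.22244301] [-3.14156790e+00 -8.41026992e-06  2.83280989e+00] [ 1.195  0.3    1.521  0.     1.321 -0.067] [ 0.66007876 -0.09685814  0.11440032]
centre max [[ 0.596 -0.029  0.147]
 [ 0.594 -0.     0.147]
 [ 0.594 -0.005  0.147]
 [ 0.593 -0.018  0.148]
 [ 0.588  0.008  0.15 ]]<stdin>:8: RuntimeWarning: Mean of empty slice.
  ret = um.true_divide(
Traceback (most recent call last):
ValueError: zero-size array to reduction operation minimum which has no identity
```

Every row needs all seven keys.

Call:
step_arm(plan=[{"dx": -0.375, "dy": -0.283, "dz": 0, "rx": 0, "ry": 0, "rz": 0, "claw": 0}, {"dx": -0.375, "dy": -0.283, "dz": 0, "rx": 0, "ry": 0, "rz": 0, "claw": 0}, {"dx": -0.375, "dy": -0.283, "dz": 0, "rx": 0, "ry": 0, "rz": 0, "claw": 0}, {"dx": -0.375, "dy": -0.283, "dz": 0, "rx": 0, "ry": 0, "rz": 0, "claw": 0}, {"dx": -0.375, "dy": -0.283, "dz": 0, "rx": 0, "ry": 0, "rz": 0, "claw": 0}, {"dx": -0.375, "dy": -0.283, "dz": 0, "rx": 0, "ry": 0, "rz": 0, "claw": 0}, {"dx": -0.375, "dy": -0.283, "dz": 0, "rx": 0, "ry": 0, "rz": 0, "claw": 0}, {"dx": -0.375, "dy": -0.283, "dz": 0, "rx": 0, "ry": 0, "rz": 0, "claw": 0}, {"dx": -0.375, "dy": -0.283, "dz": 0, "rx": 0, "ry": 0, "rz": 0, "claw": 0}, {"dx": -0.375, "dy": -0.283, "dz": 0, "rx": 0, "ry": 0, "rz": 0, "claw": 0}])

```text
time_s: 2.15
ee_pos: [0.4392, 0.1386, 0.2227]
eef_rot: [3.141, 0.001, 2.833]
force: [0.2, 0.6, 0.7]
grip_width: 0.0936
grip_force: 0.0
```

Call:
step_arm(plan=[{"dx": 0, "dy": 0, "dz": 0.1, "rx": 0, "ry": 0, "rz": 0.088, "claw": 0}, {"dx": 0, "dy": 0, "dz": 0.1, "rx": 0, "ry": 0, "rz": 0.088, "claw": 0}, {"dx": 0, "dy": 0, "dz": 0.1, "rx": 0, "ry": 0, "rz": 0.088, "claw": 0}, {"dx": 0, "dy": 0, "dz": 0.1, "rx": 0, "ry": 0, "rz": 0.088, "claw": 0}, {"dx": 0, "dy": 0, "dz": 0.1, "rx": 0, "ry": 0, "rz": 0.088, "claw": 0}, {"dx": 0, "dy": 0, "dz": 0.1, "rx": 0, "ry": 0, "rz": 0.088, "claw": 0}, {"dx": 0, "dy": 0, "dz": 0.1, "rx": 0, "ry": 0, "rz": 0.088, "claw": 0}, {"dx": 0, "dy": 0, "dz": 0.1, "rx": 0, "ry": 0, "rz": 0.088, "claw": 0}, {"dx": 0, "dy": 0, "dz": 0.1, "rx": 0, "ry": 0, "rz": 0.088, "claw": 0}, {"dx": 0, "dy": 0, "dz": 0, "rx": 0, "ry": 0, "rz": 0, "claw": 0}])

```text
time_s: 3.15
ee_pos: [0.4379, 0.1403, 0.1315]
eef_rot: [-3.14, 0.0, 1.586]
force: [-0.2, -0.1, 0.8]
grip_width: 0.0941
grip_force: 0.0
```

Run:
```python
from h import *
from station import telemetry,viewer
o=telemetry.get_obs();print(o["time_s"],o["ee_pos"],o["eef_rot"],o["qpos"],o["force"])
c=viewer.camera("wrist");V=cloud(c,o)
m=(abs(V[...,2]-.074)<.008)&(np.hypot(V[...,0]-.4387,V[...,1]-.1398)<.045)
if m.any(): print("lid",m.sum(),V[m].mean(0),V[m].min(0),V[m].max(0))
print(delta(o,[.4387,.1398,.05],[np.pi,0,1.6]))
```

```text
3.15 [0.43792277 0.14026743 0.13154512] [-3.13987886e+00  3.65283622e-04  1.58639076e+00] [2.30294613e-01 2.04932013e-01 1.86829925e+00 9.38775634e-06
 1.07011366e+00 2.14695977e-01] [-0.23518453 -0.10461678  0.79711615]
lid 5251 [0.4387202  0.14373338 0.07256873] [0.40744603 0.11024769 0.0661471 ] [0.46998865 0.17382931 0.07494896]
(array([-0.004,  0.009,  0.815]), array([-0.0011,  0.0002, -0.0087]))
```

Call:
step_arm(grip_force=25, plan=[{"dx": 0.01, "dy": 0.008, "dz": 0.2, "rx": 0, "ry": 0, "rz": 0, "claw": 0}, {"dx": 0, "dy": 0, "dz": 0.3, "rx": 0, "ry": 0, "rz": 0, "claw": 0}, {"dx": 0, "dy": 0, "dz": 0.3, "rx": 0, "ry": 0, "rz": 0, "claw": 0}, {"dx": 0, "dy": 0, "dz": 0.02, "rx": 0, "ry": 0, "rz": 0, "claw": 0}, {"dx": 0, "dy": 0, "dz": 0, "rx": 0, "ry": 0, "rz": 0, "claw": 1}, {"dx": 0, "dy": 0, "dz": 0, "rx": 0, "ry": 0, "rz": 0, "claw": 1}, {"dx": 0, "dy": 0, "dz": 0, "rx": 0, "ry": 0, "rz": 0, "claw": 1}, {"dx": 0, "dy": 0, "dz": 0, "rx": 0, "ry": 0, "rz": 0, "claw": 1}, {"dx": 0, "dy": 0, "dz": 0, "rx": 0, "ry": 0, "rz": 0, "claw": 1}, {"dx": 0, "dy": 0, "dz": 0, "rx": 0, "ry": 0, "rz": 0, "claw": 1}])

```text
time_s: 4.2
ee_pos: [0.4394, 0.1415, 0.0513]
eef_rot: [3.141, -0.0, 1.589]
force: [-3.1, -0.8, 8.1]
grip_width: 0.0637
grip_force: 25.0
```

Call:
step_arm(plan=[{"dx": 0, "dy": 0, "dz": -0.2, "rx": 0, "ry": 0, "rz": 0, "claw": 1}, {"dx": 0, "dy": 0, "dz": -0.4, "rx": 0, "ry": 0, "rz": 0, "claw": 1}, {"dx": 0, "dy": 0, "dz": -0.4, "rx": 0, "ry": 0, "rz": 0, "claw": 1}, {"dx": 0, "dy": 0, "dz": -0.3, "rx": 0, "ry": 0, "rz": 0, "claw": 1}, {"dx": 0.01, "dy": 0.24, "dz": 0, "rx": 0, "ry": 0, "rz": 0, "claw": 1}, {"dx": 0.01, "dy": 0.35, "dz": 0, "rx": 0, "ry": 0, "rz": 0, "claw": 1}, {"dx": 0.01, "dy": 0.35, "dz": 0, "rx": 0, "ry": 0, "rz": 0, "claw": 1}, {"dx": 0.01, "dy": 0.35, "dz": 0, "rx": 0, "ry": 0, "rz": 0, "claw": 1}, {"dx": 0.01, "dy": 0.28, "dz": 0, "rx": 0, "ry": 0, "rz": 0, "claw": 1}, {"dx": 0, "dy": 0, "dz": 0, "rx": 0, "ry": 0, "rz": 0, "claw": 1}])

```text
time_s: 5.2
ee_pos: [0.5979, 0.1489, 0.1794]
eef_rot: [-3.141, 0.0, 1.588]
force: [0.3, 0.4, -3.4]
grip_width: 0.0634
grip_force: 25.0
```

Call:
step_arm(plan=[{"dx": 0, "dy": 0, "dz": 0, "rx": 0, "ry": 0, "rz": 0, "claw": 1}, {"dx": 0, "dy": 0, "dz": 0, "rx": 0, "ry": 0, "rz": 0, "claw": 1}])

```text
time_s: 5.4
ee_pos: [0.5953, 0.1493, 0.1805]
eef_rot: [-3.141, 0.0, 1.589]
force: [-0.2, -0.4, -3.5]
grip_width: 0.064
grip_force: 25.0
```

Call:
step_arm(plan=[{"dx": 0, "dy": 0, "dz": 0.1, "rx": 0, "ry": 0, "rz": 0, "claw": 1}, {"dx": 0, "dy": 0, "dz": 0.1, "rx": 0, "ry": 0, "rz": 0, "claw": 1}, {"dx": 0, "dy": 0, "dz": 0.08, "rx": 0, "ry": 0, "rz": 0, "claw": 1}, {"dx": 0, "dy": 0, "dz": 0.08, "rx": 0, "ry": 0, "rz": 0, "claw": 1}, {"dx": 0, "dy": 0, "dz": 0.08, "rx": 0, "ry": 0, "rz": 0, "claw": 1}, {"dx": 0, "dy": 0, "dz": 0.06, "rx": 0, "ry": 0, "rz": 0, "claw": 1}, {"dx": 0, "dy": 0, "dz": 0, "rx": 0, "ry": 0, "rz": 0, "claw": 1}, {"dx": 0, "dy": 0, "dz": 0, "rx": 0, "ry": 0, "rz": 0, "claw": 1}])

```text
time_s: 6.2
ee_pos: [0.5961, 0.1493, 0.1305]
eef_rot: [-3.141, -0.0, 1.589]
force: [-0.9, 0.5, -1.6]
grip_width: 0.064
grip_force: 25.0
```

```bash
cat >> h.py <<'E'
def pans(c):
    """heights of tray and plate from the top camera depth"""
    W=cloud(c);out=[]
    for p in ((.597,.1495),(.634,-.148)):
        r=np.hypot(W[...,0]-p[0],W[...,1]-p[1]);A=W[(r<.064)&(W[...,2]>.06)&(W[...,2]<.14)]
        h,e=np.histogram(A[:,2],40,(.06,.14));k=e[h.argmax()];out.append(np.median(A[abs(A[:,2]-k-.001)<.006,2]).round(4))
    return out
E
python3 - <<'E'
from h import *
from station import telemetry,viewer
o=telemetry.get_obs();print(o["time_s"],o["ee_pos"],o["force"])
c=viewer.camera("top");print(pans(c))
E
```

```text
6.2 [0.59605141 0.14931924 0.13050048] [-0.9327064   0.53315897 -1.55179475]
[np.float64(0.0795), np.float64(0.129)]
```

Nearly at the stop, so I release, rise and turn towards the rack.

Call:
step_arm(plan=[{"dx": 0, "dy": 0, "dz": 0.02, "rx": 0, "ry": 0, "rz": 0, "claw": 1}, {"dx": 0, "dy": 0, "dz": 0, "rx": 0, "ry": 0, "rz": 0, "claw": 0.25}, {"dx": 0, "dy": 0, "dz": 0, "rx": 0, "ry": 0, "rz": 0, "claw": 0.15}, {"dx": 0, "dy": 0, "dz": 0, "rx": 0, "ry": 0, "rz": 0, "claw": 0.05}, {"dx": 0, "dy": 0, "dz": 0, "rx": 0, "ry": 0, "rz": 0, "claw": 0}, {"dx": 0, "dy": 0, "dz": -0.1, "rx": 0, "ry": 0, "rz": 0, "claw": 0}, {"dx": 0, "dy": 0, "dz": -0.3, "rx": 0, "ry": 0, "rz": 0, "claw": 0}, {"dx": 0, "dy": 0, "dz": -0.4, "rx": 0, "ry": 0, "rz": 0, "claw": 0}, {"dx": 0, "dy": 0, "dz": -0.3, "rx": 0, "ry": 0, "rz": 0, "claw": 0}, {"dx": 0, "dy": 0, "dz": 0, "rx": 0, "ry": 0, "rz": 0, "claw": 0}])

```text
time_s: 7.25
ee_pos: [0.5973, 0.1495, 0.2441]
eef_rot: [3.134, -0.001, 1.589]
force: [0.1, -0.1, -0.1]
grip_width: 0.094
grip_force: 0.0
```

Run:
```python
from h import *
from station import telemetry,viewer
o=telemetry.get_obs();print(o["time_s"],o["ee_pos"],o["force"],o["grip_width"])
c=viewer.camera("top");print(pans(c));W=cloud(c)
m=(np.hypot(W[...,0]-.596,W[...,1]-.149)<.045)&(W[...,2]>.14)&(W[...,2]<.165);print(m.sum(),W[m].mean(0) if m.any() else 0)
ax=np.array([-.488,-.107,.866])
mid=np.array([.4155,-.176,.032])
print(delta(o,mid+ax*.15,[np.pi,0,.2164]))
c=viewer.camera("side");cv2.imwrite("pics/side1.png",c["img"][:,:,::-1])
```

```text
7.25 [0.59731967 0.14950879 0.24405981] [ 0.12767209 -0.10362916 -0.05464726] 0.0939980371798944
[np.float64(0.0776), np.float64(0.1309)]
13 [0.60172265 0.11800058 0.14952815]
(array([-3.37 , -2.618,  0.796]), array([ 0.0036, -0.0042,  0.8737]))
```

Call:
step_arm(plan=[{"dx": -0.335, "dy": -0.245, "dz": 0, "rx": 0, "ry": 0, "rz": 0, "claw": 0.3}, {"dx": -0.335, "dy": -0.245, "dz": 0, "rx": 0, "ry": 0, "rz": 0, "claw": 0.3}, {"dx": -0.335, "dy": -0.245, "dz": 0, "rx": 0, "ry": 0, "rz": 0, "claw": 0.3}, {"dx": -0.335, "dy": -0.245, "dz": 0, "rx": 0, "ry": 0, "rz": 0, "claw": 0.3}, {"dx": -0.335, "dy": -0.245, "dz": 0, "rx": 0, "ry": 0, "rz": 0, "claw": 0.3}, {"dx": -0.335, "dy": -0.245, "dz": 0, "rx": 0, "ry": 0, "rz": 0, "claw": 0.3}, {"dx": -0.335, "dy": -0.245, "dz": 0, "rx": 0, "ry": 0, "rz": 0, "claw": 0.3}, {"dx": -0.335, "dy": -0.245, "dz": 0, "rx": 0, "ry": 0, "rz": 0, "claw": 0.3}, {"dx": -0.335, "dy": -0.245, "dz": 0, "rx": 0, "ry": 0, "rz": 0, "claw": 0.3}, {"dx": -0.335, "dy": -0.245, "dz": 0, "rx": 0, "ry": 0, "rz": 0, "claw": 0.3}])

```text
time_s: 8.35
ee_pos: [0.3555, -0.1909, 0.2375]
eef_rot: [-3.14, -0.001, 1.589]
force: [0.2, -1.1, 0.3]
grip_width: 0.0656
grip_force: 0.0
```

Call:
step_arm(plan=[{"dx": 0, "dy": 0, "dz": 0, "rx": 0, "ry": 0, "rz": 0.0875, "claw": 0.45}, {"dx": 0, "dy": 0, "dz": 0, "rx": 0, "ry": 0, "rz": 0.0875, "claw": 0.45}, {"dx": 0, "dy": 0, "dz": 0, "rx": 0, "ry": 0, "rz": 0.0875, "claw": 0.45}, {"dx": 0, "dy": 0, "dz": 0, "rx": 0, "ry": 0, "rz": 0.0875, "claw": 0.45}, {"dx": 0, "dy": 0, "dz": 0, "rx": 0, "ry": 0, "rz": 0.0875, "claw": 0.45}, {"dx": 0, "dy": 0, "dz": 0, "rx": 0, "ry": 0, "rz": 0.0875, "claw": 0.45}, {"dx": 0, "dy": 0, "dz": 0, "rx": 0, "ry": 0, "rz": 0.0875, "claw": 0.45}, {"dx": 0, "dy": 0, "dz": 0, "rx": 0, "ry": 0, "rz": 0.0875, "claw": 0.45}, {"dx": 0, "dy": 0, "dz": 0, "rx": 0, "ry": 0, "rz": 0.0875, "claw": 0.45}, {"dx": 0, "dy": 0, "dz": 0, "rx": 0, "ry": 0, "rz": 0.0875, "claw": 0.45}])

```text
time_s: 9.35
ee_pos: [0.3567, -0.1898, 0.2374]
eef_rot: [-3.14, 0.002, 0.209]
force: [0.3, 0.5, 0.2]
grip_width: 0.0519
grip_force: 0.0
```

Call:
step_arm(plan=[{"dx": 0, "dy": 0, "dz": 0, "rx": 0, "ry": 0.083, "rz": 0, "claw": 0.45}, {"dx": 0, "dy": 0, "dz": 0, "rx": 0, "ry": 0.083, "rz": 0, "claw": 0.45}, {"dx": 0, "dy": 0, "dz": 0, "rx": 0, "ry": 0.083, "rz": 0, "claw": 0.45}, {"dx": 0, "dy": 0, "dz": 0, "rx": 0, "ry": 0.083, "rz": 0, "claw": 0.45}, {"dx": 0, "dy": 0, "dz": 0, "rx": 0, "ry": 0, "rz": 0, "claw": 0.45}, {"dx": 0, "dy": 0, "dz": 0, "rx": 0, "ry": 0, "rz": 0, "claw": 0.45}])

```text
time_s: 9.95
ee_pos: [0.3565, -0.1904, 0.2379]
eef_rot: [-3.14, -0.518, 0.212]
force: [0.3, -0.9, -0.5]
grip_width: 0.0518
grip_force: 0.0
```

Run:
```python
from h import *
from station import telemetry,viewer
o=telemetry.get_obs();print(o["time_s"],o["ee_pos"],o["eef_rot"],np.round(o["qpos"],3),o["grip_width"])
c=viewer.camera("wrist");V=cloud(c,o);pickle.dump((c,o),open("w1.pkl","wb"))
s=viewer.camera("side");a=s["img"][150:300,230:400,::-1]
out=np.zeros((600,640,3),np.uint8);out[:400]=c["img"][:,:,::-1];out[400:,:227]=cv2.resize(a,(227,200));cv2.imwrite("pics/w1.png",out)
A=V.reshape(-1,3);lx=np.array([.9767,.2147,0]);ly=np.array([-.2147,.9767,0]);ax=-.5*lx+.866*np.array([0,0,1]);sl=.866*lx+.5*np.array([0,0,1])
mid=np.array([.4155,-.176,.032]);B=A-mid
B=np.c_[B@sl,B@ly,B@ax]
k=(abs(B[:,2]-.01)<.004)&(abs(B[:,0])<.05)&(abs(B[:,1])<.12);print("slope face",k.sum(),np.median(B[k],0),B[k].min(0),B[k].max(0))
for n,y,h in(("w50",.075,.036),("w200",0,.05),("w100",-.075,.042)):
    k=(abs(B[:,2]-h)<.004)&(abs(B[:,1]-y)<.03)&(abs(B[:,0])<.03)
    if k.any(): print(n,k.sum(),(B[k].min(0)+B[k].max(0))/2,np.ptp(B[k],axis=0),np.median(B[k,2]))
```

```text
9.95 [ 0.35654283 -0.19035176  0.2379071 ] [-3.14027541 -0.51788911  0.21199707] [-0.863 -0.229  2.112  0.524  1.06   0.281] 0.051751477837843195
slope face 2010 [0.01277725 0.02218203 0.00644129] [-0.02622896 -0.10263478  0.00600012] [0.03791255 0.10683869 0.01397759]
w50 61 [0.0045286  0.07636663 0.03303282] [0.01478607 0.01630781 0.00204417] 0.03237634165814437
w200 214 [0.00414847 0.00151724 0.0468551 ] [0.03264105 0.03233429 0.00168835] 0.04641165701716386
w100 93 [ 0.00466179 -0.07256812  0.03917486] [0.02358273 0.02415932 0.00234294] 0.038331590572961864
```

View pics/w1.png

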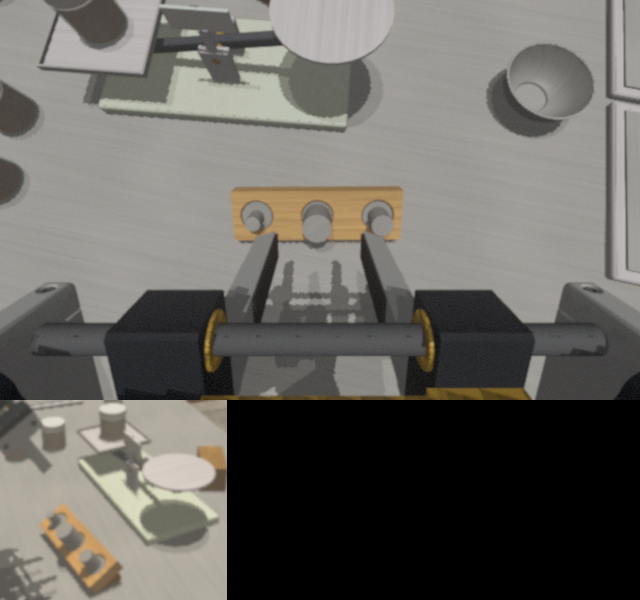

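The wrist view shows the rack centred, with the 50 g, 200 g and 100 g weights at (255,218), (317,222) and (378,218). The jar stands upright on the sunken tray. Next I take the 200 g.

```bash
cat >> h.py <<'E'
lx=np.array([.9767,.2147,0]);ly=np.array([-.2147,.9767,0]);ax=-.5*lx+.866*np.array([0,0,1])
mid=np.array([.4205,-.173,.032])
E
python3 - <<'E'
from h import *
from station import telemetry
o=telemetry.get_obs()
print(delta(o,mid+ax*.10,[-np.pi,-.5236,.2164]),delta(o,mid+ax*.033))
E
```

```text
(array([-0.46 , -0.031,  1.116]), array([ 0.0003,  0.0031, -0.0011])) (array([-0.457, -0.031,  1.786]), array([0., 0., 0.]))
```

Call:
step_arm(grip_force=20, plan=[{"dx": -0.155, "dy": -0.01, "dz": 0.35, "rx": 0, "ry": 0.003, "rz": 0, "claw": 0.45}, {"dx": -0.155, "dy": -0.01, "dz": 0.35, "rx": 0, "ry": 0, "rz": 0, "claw": 0.45}, {"dx": -0.15, "dy": -0.01, "dz": 0.35, "rx": 0, "ry": 0, "rz": 0, "claw": 0.45}, {"dx": 0, "dy": 0, "dz": 0.25, "rx": 0, "ry": 0, "rz": 0, "claw": 0.45}, {"dx": 0, "dy": 0, "dz": 0.25, "rx": 0, "ry": 0, "rz": 0, "claw": 0.45}, {"dx": 0, "dy": 0, "dz": 0.15, "rx": 0, "ry": 0, "rz": 0, "claw": 0.45}, {"dx": 0, "dy": 0, "dz": 0.08, "rx": 0, "ry": 0, "rz": 0, "claw": 0.45}, {"dx": 0, "dy": 0, "dz": 0, "rx": 0, "ry": 0, "rz": 0, "claw": 0.45}])

```text
time_s: 10.85
ee_pos: [0.4052, -0.1759, 0.0607]
eef_rot: [-3.14, -0.525, 0.216]
force: [-0.0, -0.1, -0.3]
grip_width: 0.0518
grip_force: 0.0
```

Run:
```python
from h import *
from station import telemetry,viewer
o=telemetry.get_obs();print(o["ee_pos"],o["eef_rot"],o["force"],delta(o,mid+ax*.033,[-np.pi,-.5236,.2164]))
c=viewer.camera("wrist");cv2.imwrite("pics/w2.png",c["img"][:,:,::-1])
```

```text
[ 0.40519137 -0.17592265  0.06073262] [-3.1399358  -0.52487858  0.21556661] [-0.01210737 -0.06424235 -0.25765802] (array([-0.009,  0.004, -0.003]), array([-0.0008, -0.0008, -0.0005]))
```

View pics/w2.png

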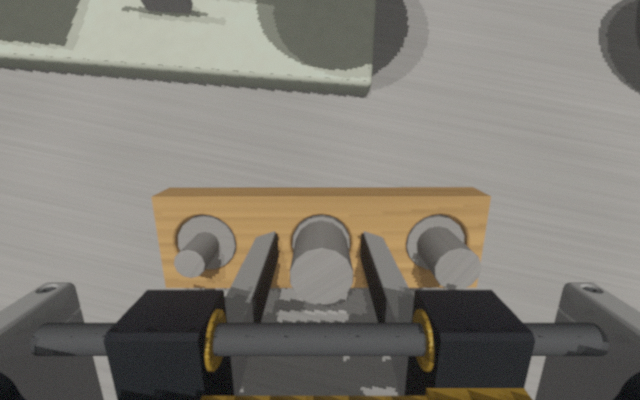

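The 200 g weight at (321,265) lies between the pads, so I close and draw it out along its axis.

Call:
step_arm(plan=[{"dx": 0, "dy": 0, "dz": 0, "rx": 0, "ry": 0, "rz": 0, "claw": 1}, {"dx": 0, "dy": 0, "dz": 0, "rx": 0, "ry": 0, "rz": 0, "claw": 1}, {"dx": 0, "dy": 0, "dz": 0, "rx": 0, "ry": 0, "rz": 0, "claw": 1}, {"dx": 0, "dy": 0, "dz": 0, "rx": 0, "ry": 0, "rz": 0, "claw": 1}, {"dx": 0, "dy": 0, "dz": -0.1, "rx": 0, "ry": 0, "rz": 0, "claw": 1}, {"dx": 0, "dy": 0, "dz": -0.2, "rx": 0, "ry": 0, "rz": 0, "claw": 1}, {"dx": 0, "dy": 0, "dz": -0.4, "rx": 0, "ry": 0, "rz": 0, "claw": 1}, {"dx": 0, "dy": 0, "dz": -0.4, "rx": 0, "ry": 0, "rz": 0, "claw": 1}, {"dx": 0, "dy": 0, "dz": -0.4, "rx": 0, "ry": 0, "rz": 0, "claw": 1}, {"dx": 0, "dy": 0, "dz": 0, "rx": 0, "ry": 0, "rz": 0, "claw": 1}])

```text
time_s: 11.9
ee_pos: [0.3302, -0.1942, 0.1951]
eef_rot: [3.134, -0.528, 0.216]
force: [1.2, -1.1, -0.6]
grip_width: 0.0337
grip_force: 20.0
```

Call:
step_arm(plan=[{"dx": 0, "dy": 0, "dz": 0, "rx": 0, "ry": -0.083, "rz": 0, "claw": 1}, {"dx": 0, "dy": 0, "dz": 0, "rx": 0, "ry": -0.083, "rz": 0, "claw": 1}, {"dx": 0, "dy": 0, "dz": 0, "rx": 0, "ry": -0.083, "rz": 0, "claw": 1}, {"dx": 0, "dy": 0, "dz": 0, "rx": 0, "ry": -0.083, "rz": 0, "claw": 1}, {"dx": 0, "dy": 0, "dz": 0, "rx": 0, "ry": 0, "rz": 0, "claw": 1}])

```text
time_s: 12.4
ee_pos: [0.332, -0.1921, 0.1905]
eef_rot: [-3.141, -0.001, 0.217]
force: [-0.2, -1.0, -3.0]
grip_width: 0.0339
grip_force: 20.0
```

```bash
cat >> h.py <<'E'
pl=np.array([.633,-.148,.131])
E
python3 - <<'E'
from h import *
from station import telemetry,viewer
o=telemetry.get_obs();print(o["time_s"],o["ee_pos"],o["eef_rot"],o["force"],o["grip_width"])
p=pl+lx*.042+[0,0,.033+.03]
print(delta(o,p,[-np.pi,0,.2164]))
E
```

```text
12.4 [ 0.33198375 -0.19211392  0.19048467] [-3.14131286e+00 -6.50442979e-04  2.16684672e-01] [-0.21341766 -1.04418308 -3.02703151] 0.033929114593502174
(array([ 3.455,  0.216, -0.033]), array([-0.0002, -0.0004,  0.0002]))
```

Call:
step_arm(plan=[{"dx": 0.3, "dy": 0.024, "dz": -0.03, "rx": 0, "ry": 0, "rz": 0, "claw": 1}, {"dx": 0.4, "dy": 0.024, "dz": 0, "rx": 0, "ry": 0, "rz": 0, "claw": 1}, {"dx": 0.4, "dy": 0.024, "dz": 0, "rx": 0, "ry": 0, "rz": 0, "claw": 1}, {"dx": 0.4, "dy": 0.024, "dz": 0, "rx": 0, "ry": 0, "rz": 0, "claw": 1}, {"dx": 0.4, "dy": 0.024, "dz": 0, "rx": 0, "ry": 0, "rz": 0, "claw": 1}, {"dx": 0.4, "dy": 0.024, "dz": 0, "rx": 0, "ry": 0, "rz": 0, "claw": 1}, {"dx": 0.4, "dy": 0.024, "dz": 0, "rx": 0, "ry": 0, "rz": 0, "claw": 1}, {"dx": 0.4, "dy": 0.024, "dz": 0, "rx": 0, "ry": 0, "rz": 0, "claw": 1}, {"dx": 0.355, "dy": 0.024, "dz": 0, "rx": 0, "ry": 0, "rz": 0, "claw": 1}, {"dx": 0, "dy": 0, "dz": 0, "rx": 0, "ry": 0, "rz": 0, "claw": 1}])

```text
time_s: 13.4
ee_pos: [0.6751, -0.1397, 0.193]
eef_rot: [-3.139, -0.005, 0.216]
force: [0.0, -0.5, -2.7]
grip_width: 0.0333
grip_force: 20.0
```

Call:
step_arm(plan=[{"dx": 0, "dy": 0, "dz": 0, "rx": 0, "ry": 0, "rz": 0, "claw": 1}, {"dx": 0, "dy": 0, "dz": 0, "rx": 0, "ry": 0, "rz": 0, "claw": 1}])

```text
time_s: 13.6
ee_pos: [0.6724, -0.1409, 0.1957]
eef_rot: [-3.141, -0.005, 0.214]
force: [-0.5, 0.6, -2.2]
grip_width: 0.0334
grip_force: 20.0
```

Run:
```python
from h import *
from station import telemetry,viewer
o=telemetry.get_obs();print(o["time_s"],o["ee_pos"],o["eef_rot"],o["force"],o["grip_width"])
p=pl+lx*.042+[0,0,.033]
print(delta(o,p,[-np.pi,0,.2164]))
```

```text
13.6 [ 0.67240614 -0.14093927  0.19566527] [-3.14068759 -0.00510543  0.21384897] [-0.48610866  0.60489165 -2.23241236] 0.03338930484748576
(array([ 0.018, -0.015,  0.317]), array([-0.0006, -0.0033, -0.0016]))
```

Call:
step_arm(plan=[{"dx": 0.018, "dy": -0.015, "dz": 0.1, "rx": 0, "ry": -0.003, "rz": 0, "claw": 1}, {"dx": 0, "dy": 0, "dz": 0.1, "rx": 0, "ry": 0, "rz": 0, "claw": 1}, {"dx": 0, "dy": 0, "dz": 0.07, "rx": 0, "ry": 0, "rz": 0, "claw": 1}, {"dx": 0, "dy": 0, "dz": 0.04, "rx": 0, "ry": 0, "rz": 0, "claw": 1}, {"dx": 0, "dy": 0, "dz": 0.04, "rx": 0, "ry": 0, "rz": 0, "claw": 1}, {"dx": 0, "dy": 0, "dz": 0.03, "rx": 0, "ry": 0, "rz": 0, "claw": 1}, {"dx": 0, "dy": 0, "dz": 0, "rx": 0, "ry": 0, "rz": 0, "claw": 1}, {"dx": 0, "dy": 0, "dz": 0, "rx": 0, "ry": 0, "rz": 0, "claw": 1}])

```text
time_s: 14.4
ee_pos: [0.6749, -0.1385, 0.158]
eef_rot: [3.142, -0.0, 0.214]
force: [-1.1, 0.6, -0.8]
grip_width: 0.0335
grip_force: 20.0
```

Run:
```python
from h import *
from station import telemetry,viewer
o=telemetry.get_obs();print(o["time_s"],o["ee_pos"],o["eef_rot"],o["force"],o["grip_width"])
c=viewer.camera("top");print(pans(c))
c=viewer.camera("side");cv2.imwrite("pics/s2.png",cv2.resize(c["img"][120:300,220:440,::-1],None,fx=3,fy=3,interpolation=cv2.INTER_CUBIC))
```

```text
14.4 [ 0.67488267 -0.13846888  0.1579983 ] [ 3.14150742e+00 -1.81447379e-04  2.14318972e-01] [-1.05110136  0.57917926 -0.82544783] 0.03349380931804335
[np.float64(0.0839), np.float64(nan)]
  return _methods._mean(a, axis=axis, dtype=dtype,
  ret = ret.dtype.type(ret / rcount)
```

View pics/s2.png

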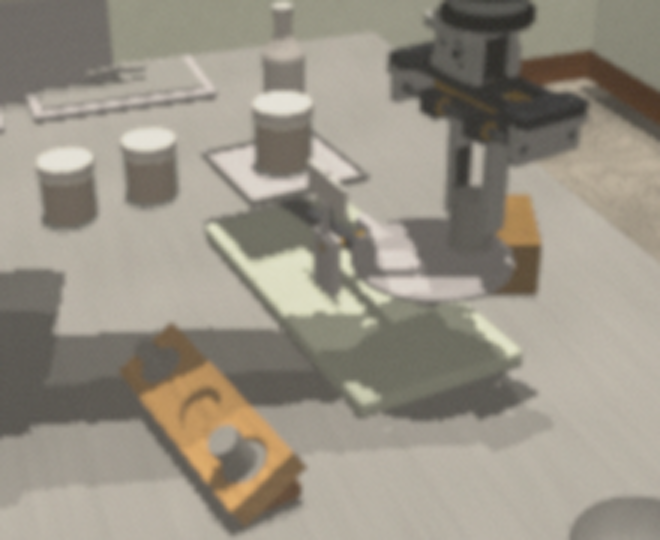

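The weight presses on the plate and the tray has risen 6 mm. The middle pocket is empty. Releasing.

Call:
step_arm(plan=[{"dx": 0, "dy": 0, "dz": 0, "rx": 0, "ry": 0, "rz": 0, "claw": 0.55}, {"dx": 0, "dy": 0, "dz": 0, "rx": 0, "ry": 0, "rz": 0, "claw": 0.4}, {"dx": 0, "dy": 0, "dz": 0, "rx": 0, "ry": 0, "rz": 0, "claw": 0.4}, {"dx": 0, "dy": 0, "dz": -0.2, "rx": 0, "ry": 0, "rz": 0, "claw": 0.4}, {"dx": 0, "dy": 0, "dz": -0.4, "rx": 0, "ry": 0, "rz": 0, "claw": 0.4}, {"dx": -0.2, "dy": 0, "dz": -0.2, "rx": 0, "ry": 0, "rz": 0, "claw": 0.4}, {"dx": -0.45, "dy": 0, "dz": 0, "rx": 0, "ry": 0, "rz": 0, "claw": 0.45}, {"dx": -0.45, "dy": 0, "dz": 0, "rx": 0, "ry": 0, "rz": 0, "claw": 0.45}, {"dx": -0.45, "dy": 0, "dz": 0, "rx": 0, "ry": 0, "rz": 0, "claw": 0.45}, {"dx": -0.45, "dy": 0, "dz": 0, "rx": 0, "ry": 0, "rz": 0, "claw": 0.45}])

```text
time_s: 15.5
ee_pos: [0.4776, -0.1811, 0.2378]
eef_rot: [3.141, -0.0, 0.215]
force: [1.2, -0.6, 0.7]
grip_width: 0.0517
grip_force: 0.0
```

Call:
step_arm(plan=[{"dx": -0.45, "dy": 0, "dz": 0, "rx": 0, "ry": 0, "rz": 0, "claw": 0.45}, {"dx": -0.45, "dy": 0, "dz": 0, "rx": 0, "ry": 0, "rz": 0, "claw": 0.45}, {"dx": -0.45, "dy": 0, "dz": 0, "rx": 0, "ry": 0, "rz": 0, "claw": 0.45}, {"dx": 0, "dy": 0, "dz": 0, "rx": 0, "ry": 0, "rz": 0, "claw": 0.45}])

```text
time_s: 15.9
ee_pos: [0.3445, -0.2102, 0.2383]
eef_rot: [3.14, -0.0, 0.212]
force: [0.3, -0.5, -0.6]
grip_width: 0.0516
grip_force: 0.0
```

Run:
```python
from h import *
from station import telemetry,viewer
o=telemetry.get_obs();print(o["time_s"],o["ee_pos"],o["eef_rot"],o["force"],o["grip_width"])
for i in range(3):
    c=viewer.camera("top");print(pans(c))
W=cloud(c);m=(np.hypot(W[...,0]-.675,W[...,1]+.1385)<.03)&(W[...,2]>.14)&(W[...,2]<.19);print(m.sum(),W[m].mean(0),np.ptp(W[m],axis=0),np.median(W[m,2]))
for s in(1,-1): print(delta(o,mid+ly*.075*s+ax*.10,[-np.pi,0,.2164]))
```

```text
15.9 [ 0.34448493 -0.21022485  0.23830652] [ 3.14043010e+00 -4.66658185e-04  2.11778335e-01] [ 0.31933528 -0.52054519 -0.55086166] 0.05155607861043395
[np.float64(0.0892), np.float64(0.1191)]
[np.float64(0.0892), np.float64(0.1192)]
[np.float64(0.0892), np.float64(0.1191)]
159 [ 0.67095762 -0.13988512  0.16595607] [0.03388172 0.03207129 0.03351866] 0.16838413145860456
(array([ 0.317, -0.953,  1.196]), array([ 0.0007, -0.0003, -0.0029]))
(array([0.324, 0.547, 1.198]), array([ 0.0007, -0.0003, -0.0029]))
```

The pans differ by 29.9 mm, which is 100 g, so the jar weighs about 300 g and the 100 g weight is the one needed.

Call:
step_arm(plan=[{"dx": 0, "dy": 0.137, "dz": 0, "rx": 0, "ry": 0.0833, "rz": -0.003, "claw": 0.45}, {"dx": 0, "dy": 0.137, "dz": 0, "rx": 0, "ry": 0.0833, "rz": 0, "claw": 0.45}, {"dx": 0, "dy": 0.137, "dz": 0, "rx": 0, "ry": 0.0833, "rz": 0, "claw": 0.45}, {"dx": 0, "dy": 0.137, "dz": 0, "rx": 0, "ry": 0.0833, "rz": 0, "claw": 0.45}, {"dx": 0, "dy": 0, "dz": 0, "rx": 0, "ry": 0, "rz": 0, "claw": 0.45}, {"dx": 0, "dy": 0, "dz": 0, "rx": 0, "ry": 0, "rz": 0, "claw": 0.45}])

```text
time_s: 16.65
ee_pos: [0.3595, -0.2634, 0.2374]
eef_rot: [-3.14, -0.521, 0.218]
force: [-0.1, -0.1, -0.7]
grip_width: 0.0516
grip_force: 0.0
```

Run:
```python
from h import *
from station import telemetry,viewer
o=telemetry.get_obs();print(o["time_s"],o["ee_pos"],o["eef_rot"],o["grip_width"])
print(pans(viewer.camera("top")))
print(delta(o,mid-ly*.075+ax*.032,[-np.pi,-.5236,.2164]))
c=viewer.camera("wrist");A=cloud(c,o).reshape(-1,3);sl=.866*lx+np.array([0,0,.5]);B=A-mid+ly*.075;B=np.c_[B@sl,B@ly,B@ax]
k=(abs(B[:,2]-.04)<.006)&(abs(B[:,1])<.025)&(abs(B[:,0])<.025)
print(k.sum(),(B[k].min(0)+B[k].max(0))/2,np.ptp(B[k],axis=0))
```

```text
16.65 [ 0.35952708 -0.26337499  0.23744064] [-3.14035167 -0.52081698  0.21781968] 0.05155191637907644
[np.float64(0.089), np.float64(0.1191)]
(array([-3.380e-01,  1.000e-03,  1.855e+00]), array([-0.0012,  0.0018,  0.0008]))
393 [-0.00060061 -0.0003618   0.03857585] [0.02513586 0.02437782 0.00878395]
```

Call:
step_arm(plan=[{"dx": -0.115, "dy": 0, "dz": 0.35, "rx": 0, "ry": 0.002, "rz": 0, "claw": 0.45}, {"dx": -0.115, "dy": 0, "dz": 0.35, "rx": 0, "ry": 0, "rz": 0, "claw": 0.45}, {"dx": -0.11, "dy": 0, "dz": 0.35, "rx": 0, "ry": 0, "rz": 0, "claw": 0.45}, {"dx": 0, "dy": 0, "dz": 0.3, "rx": 0, "ry": 0, "rz": 0, "claw": 0.45}, {"dx": 0, "dy": 0, "dz": 0.25, "rx": 0, "ry": 0, "rz": 0, "claw": 0.45}, {"dx": 0, "dy": 0, "dz": 0.15, "rx": 0, "ry": 0, "rz": 0, "claw": 0.45}, {"dx": 0, "dy": 0, "dz": 0.1, "rx": 0, "ry": 0, "rz": 0, "claw": 0.45}, {"dx": 0, "dy": 0, "dz": 0, "rx": 0, "ry": 0, "rz": 0, "claw": 0.45}])

```text
time_s: 17.55
ee_pos: [0.422, -0.2484, 0.0601]
eef_rot: [-3.141, -0.526, 0.221]
force: [0.1, 0.9, -0.2]
grip_width: 0.0518
grip_force: 0.0
```

Call:
step_arm(plan=[{"dx": 0, "dy": 0, "dz": 0, "rx": 0, "ry": 0, "rz": 0, "claw": 1}, {"dx": 0, "dy": 0, "dz": 0, "rx": 0, "ry": 0, "rz": 0, "claw": 1}, {"dx": 0, "dy": 0, "dz": 0, "rx": 0, "ry": 0, "rz": 0, "claw": 1}, {"dx": 0, "dy": 0, "dz": 0, "rx": 0, "ry": 0, "rz": 0, "claw": 1}, {"dx": 0, "dy": 0, "dz": 0, "rx": 0, "ry": 0, "rz": 0, "claw": 1}])

```text
time_s: 18.05
ee_pos: [0.4214, -0.2498, 0.0612]
eef_rot: [3.14, -0.527, 0.219]
force: [-2.1, -0.8, 6.2]
grip_width: 0.0257
grip_force: 20.0
```

Call:
step_arm(plan=[{"dx": 0, "dy": 0, "dz": -0.1, "rx": 0, "ry": 0, "rz": 0, "claw": 1}, {"dx": 0, "dy": 0, "dz": -0.2, "rx": 0, "ry": 0, "rz": 0, "claw": 1}, {"dx": 0, "dy": 0, "dz": -0.4, "rx": 0, "ry": 0, "rz": 0, "claw": 1}, {"dx": 0, "dy": 0, "dz": -0.4, "rx": 0, "ry": 0, "rz": 0, "claw": 1}, {"dx": 0, "dy": 0, "dz": -0.4, "rx": 0, "ry": 0, "rz": 0, "claw": 1}, {"dx": 0, "dy": 0, "dz": 0, "rx": 0, "ry": -0.0838, "rz": 0, "claw": 1}, {"dx": 0, "dy": 0, "dz": 0, "rx": 0, "ry": -0.0838, "rz": 0, "claw": 1}, {"dx": 0, "dy": 0, "dz": 0, "rx": 0, "ry": -0.0838, "rz": 0, "claw": 1}, {"dx": 0, "dy": 0, "dz": 0, "rx": 0, "ry": -0.0838, "rz": 0, "claw": 1}, {"dx": 0, "dy": 0, "dz": 0, "rx": 0, "ry": 0, "rz": 0, "claw": 1}])

```text
time_s: 19.05
ee_pos: [0.3484, -0.2655, 0.1907]
eef_rot: [3.141, 0.003, 0.221]
force: [-0.2, -0.5, -1.0]
grip_width: 0.0253
grip_force: 20.0
```

Run:
```python
from h import *
from station import telemetry,viewer
o=telemetry.get_obs();print(o["time_s"],o["ee_pos"],o["eef_rot"],o["force"],o["grip_width"])
p=np.array([.673,-.139,.119])-lx*.048+[0,0,.033+.035]
print(p,delta(o,p,[-np.pi,0,.2164]))
```

```text
19.05 [ 0.34838839 -0.26547498  0.19074656] [3.14060294 0.00324157 0.22071094] [-0.17416742 -0.542963   -1.0370681 ] 0.02533477665103078
[ 0.6261184 -0.1493056  0.187    ] (array([ 2.964, -0.526,  0.027]), array([0.0006, 0.0021, 0.0027]))
```

Call:
step_arm(plan=[{"dx": 0.25, "dy": -0.044, "dz": 0, "rx": 0, "ry": 0.002, "rz": 0.003, "claw": 1}, {"dx": 0.4, "dy": -0.07, "dz": 0, "rx": 0, "ry": 0, "rz": 0, "claw": 1}, {"dx": 0.4, "dy": -0.07, "dz": 0, "rx": 0, "ry": 0, "rz": 0, "claw": 1}, {"dx": 0.4, "dy": -0.07, "dz": 0, "rx": 0, "ry": 0, "rz": 0, "claw": 1}, {"dx": 0.4, "dy": -0.07, "dz": 0, "rx": 0, "ry": 0, "rz": 0, "claw": 1}, {"dx": 0.4, "dy": -0.07, "dz": 0, "rx": 0, "ry": 0, "rz": 0, "claw": 1}, {"dx": 0.4, "dy": -0.07, "dz": 0, "rx": 0, "ry": 0, "rz": 0, "claw": 1}, {"dx": 0.3, "dy": -0.06, "dz": 0, "rx": 0, "ry": 0, "rz": 0, "claw": 1}, {"dx": 0, "dy": 0, "dz": 0, "rx": 0, "ry": 0, "rz": 0, "claw": 1}, {"dx": 0, "dy": 0, "dz": 0, "rx": 0, "ry": 0, "rz": 0, "claw": 1}])

```text
time_s: 20.05
ee_pos: [0.6241, -0.1523, 0.1908]
eef_rot: [-3.14, -0.004, 0.214]
force: [-0.7, -0.3, -0.9]
grip_width: 0.0255
grip_force: 20.0
```

Run:
```python
from h import *
from station import telemetry
o=telemetry.get_obs();print(o["time_s"],o["ee_pos"],o["eef_rot"],o["force"],o["grip_width"])
print(delta(o,np.array([.6261,-.1493,.1045+.033]),[-np.pi,0,.2164]))
```

```text
20.05 [ 0.62406107 -0.15226344  0.19079192] [-3.14014622 -0.00363274  0.21448124] [-0.71096474 -0.33384648 -0.90878859] 0.0255227532412644
(array([ 0.024, -0.024,  0.533]), array([-0.0009, -0.0023, -0.0012]))
```

Call:
step_arm(plan=[{"dx": 0.02, "dy": -0.024, "dz": 0.1, "rx": 0, "ry": -0.002, "rz": 0, "claw": 1}, {"dx": 0, "dy": 0, "dz": 0.12, "rx": 0, "ry": 0, "rz": 0, "claw": 1}, {"dx": 0, "dy": 0, "dz": 0.1, "rx": 0, "ry": 0, "rz": 0, "claw": 1}, {"dx": 0, "dy": 0, "dz": 0.06, "rx": 0, "ry": 0, "rz": 0, "claw": 1}, {"dx": 0, "dy": 0, "dz": 0.05, "rx": 0, "ry": 0, "rz": 0, "claw": 1}, {"dx": 0, "dy": 0, "dz": 0.05, "rx": 0, "ry": 0, "rz": 0, "claw": 1}, {"dx": 0, "dy": 0, "dz": 0.05, "rx": 0, "ry": 0, "rz": 0, "claw": 1}, {"dx": 0, "dy": 0, "dz": 0, "rx": 0, "ry": 0, "rz": 0, "claw": 1}, {"dx": 0, "dy": 0, "dz": 0, "rx": 0, "ry": 0, "rz": 0, "claw": 1}])

```text
time_s: 20.95
ee_pos: [0.6263, -0.149, 0.1383]
eef_rot: [3.141, -0.0, 0.214]
force: [-1.0, -0.1, -0.4]
grip_width: 0.0256
grip_force: 20.0
```

```bash
python3 - <<'E' 2>/dev/null
from h import *
from station import telemetry,viewer
o=telemetry.get_obs();print(o["time_s"],o["ee_pos"],o["force"])
print(pans(viewer.camera("top")))
E
```

```text
20.95 [ 0.62631077 -0.14896249  0.13834699] [-0.9820314  -0.11949415 -0.40971471]
[np.float64(0.1026), np.float64(0.1043)]
```

The pans are almost level at 0.103 and 0.104. I release and back away.

Call:
step_arm(plan=[{"dx": 0, "dy": 0, "dz": 0, "rx": 0, "ry": 0, "rz": 0, "claw": 0.65}, {"dx": 0, "dy": 0, "dz": 0, "rx": 0, "ry": 0, "rz": 0, "claw": 0.5}, {"dx": 0, "dy": 0, "dz": 0, "rx": 0, "ry": 0, "rz": 0, "claw": 0.45}, {"dx": 0, "dy": 0, "dz": -0.15, "rx": 0, "ry": 0, "rz": 0, "claw": 0.45}, {"dx": 0, "dy": 0, "dz": -0.4, "rx": 0, "ry": 0, "rz": 0, "claw": 0.45}, {"dx": 0, "dy": 0, "dz": -0.4, "rx": 0, "ry": 0, "rz": 0, "claw": 0.45}, {"dx": -0.3, "dy": 0, "dz": -0.2, "rx": 0, "ry": 0, "rz": 0, "claw": 0.45}, {"dx": -0.45, "dy": 0, "dz": 0, "rx": 0, "ry": 0, "rz": 0, "claw": 0.45}, {"dx": -0.45, "dy": 0, "dz": 0, "rx": 0, "ry": 0, "rz": 0, "claw": 0.45}, {"dx": -0.45, "dy": 0, "dz": 0, "rx": 0, "ry": 0, "rz": 0, "claw": 0.45}])

```text
time_s: 22.0
ee_pos: [0.4633, -0.1841, 0.2544]
eef_rot: [3.14, -0.001, 0.215]
force: [0.2, -0.7, 0.4]
grip_width: 0.0517
grip_force: 0.0
```

Call:
step_arm(plan=[{"dx": -0.4, "dy": 0, "dz": 0, "rx": 0, "ry": 0, "rz": 0, "claw": 0.45}, {"dx": -0.3, "dy": 0, "dz": 0, "rx": 0, "ry": 0, "rz": 0, "claw": 0.45}, {"dx": 0, "dy": 0, "dz": 0, "rx": 0, "ry": 0, "rz": 0, "claw": 0.45}, {"dx": 0, "dy": 0, "dz": 0, "rx": 0, "ry": 0, "rz": 0, "claw": 0.45}, {"dx": 0, "dy": 0, "dz": 0, "rx": 0, "ry": 0, "rz": 0, "claw": 0.45}, {"dx": 0, "dy": 0, "dz": 0, "rx": 0, "ry": 0, "rz": 0, "claw": 0.45}, {"dx": 0, "dy": 0, "dz": 0, "rx": 0, "ry": 0, "rz": 0, "claw": 0.45}])

```text
time_s: 22.7
ee_pos: [0.3971, -0.1987, 0.253]
eef_rot: [-3.141, 0.0, 0.215]
force: [-0.6, 0.2, -0.6]
grip_width: 0.0516
grip_force: 0.0
```

```bash
python3 - <<'E' 2>/dev/null
from h import *
from station import telemetry,viewer
o=telemetry.get_obs();print(o["time_s"],o["ee_pos"],o["force"])
t=viewer.camera("top");print(pans(t))
c=viewer.camera("side");s=np.zeros((600,660,3),np.uint8)
s[:360,:440]=cv2.resize(c["img"][120:300,220:440,::-1],(440,360));s[360:,:480]=cv2.resize(t["img"][140:280,200:480,::-1],(480,240));cv2.imwrite("pics/end.png",s)
E
```

```text
22.7 [ 0.39711679 -0.1987429   0.25303758] [-0.55567675  0.24450487 -0.61099997]
[np.float64(0.1037), np.float64(0.1044)]
```

View pics/end.png

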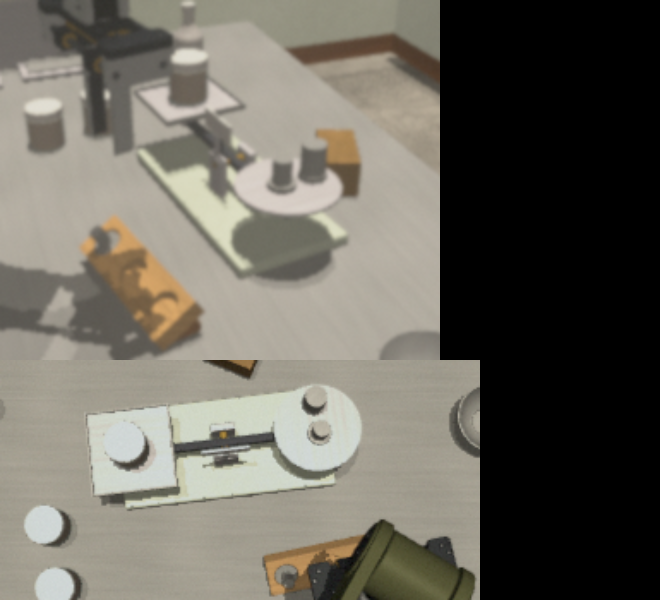

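The jar stands on the tray at (126,443). The 200 g and 100 g weights stand upright on the plate at (316,399) and (320,430). The 50 g weight is still in its pocket at (287,575), and the beam is level.

```bash
python3 -c "from station import hand_in;print(hand_in())"
```

```text
the job is handed in; nothing more can be done
None
```

I handed the job in at about 23 s: the rightmost jar (about 300 g) stands on the tray, the 200 g and 100 g weights stand upright on the plate, the 50 g weight stayed in the rack, and the pans sit within 1 mm of level.

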